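Load the board rack past the spring gate of the test dock

ROBOT

A 6-joint arm with a two-finger parallel gripper is mounted at the origin on the work surface. World frame = base frame: x ahead of the robot, y to its left, z up, the work surface at z = 0. Lengths are in m, angles in rad, forces in N, time in s.
With the tool pointing down it reaches from about 0.25 to 0.85 m from the base axis. Payload 12.5 kg.
Tool frame: the origin (TCP) lies midway between the tips of the shut fingers; the grasp point (between the pads) lies 19 mm behind it; z points along the fingers, y is the line along which they close (so a half turn about z gives the same grasp; the last joint's range is limited). The gripper opens to 93 mm and grips with 3 to 60 N. Pads are 15 mm wide; open, the fingers measure 128 mm over their backs; the gripper's body (75 mm by 188 mm) begins 65 mm behind the grasp point.
Start: joints at [-1.235, 0.351, 1.652, -0, 1.139, -0.085], TCP at [0.225, -0.502, 0.219] pointing down, gripper open.
Joint ranges: [-2.75, 2.75], [-0.79, 2.1], [0.01, 2.65], [-1.57, 4.71], [0.07, 3.14], [-2.87, 2.87]. Speed limits (rad/s): [2.22, 2.22, 2.79, 3.14, 3.14, 3.14].

INTERFACE

Orientations are given as [roll, pitch, yaw] about the fixed x, y, z axes, in that order (R = Rz(yaw) Ry(pitch) Rx(roll)).
In Python, from rig import bot gives the robot as it stands. Calls block until the motion is done:
- bot.reach(position, orientation): joint-space move of the TCP to a pose.
- bot.move_linear(position, feed=0.15, rotation=None, until_force=None): straight line of the TCP; rotation=None keeps the orientation; feed is the mean speed in m/s. With until_force (N) it stops when the force on the tool has changed by that much, and returns True; else False.
- bot.move_joints(angles): joint-space move.
- bot.let_go() and bot.close(): open the fingers fully, or close them until they stop; the grip force is fixed at half the most.
- bot.sleep(seconds).
- bot.ik(position, orientation): joint angles nearest the present ones, or None.
- bot.capture(name): name is "side" or "top"; returns the picture (384x512x3 uint8, red, green, blue); there is no depth.
- bot.camera_model(name): a dict with "fov_y" (degrees; the focal length in pixels is half the picture's height over the tangent of half this angle, whatever the lens; pixels are square), "cx", "cy" (the principal point, pixels), "R" (3x3) and "t" (3): a world point X has camera coordinates R X + t. Camera axes: x right, y down, z forward; pixel columns grow to the right and rows downward; lengths in m; the calibration is good to about 2 mm. A picture is of the moment at which its call begins. camera_model takes no time and is no camera call.
A pose or a line that the arm cannot do raises bot.MotionError and nothing moves.
- bot.job_done(): hands the job in; it is judged then, once.
Readings, each from a call of its own:
- bot.current_time_s(): time.
- bot.current_joints(): joint angles.
- bot.current_qvel(): joint speeds.
- bot.current_joint_efforts(): joint torques, N m.
- bot.current_tcp_pos(): TCP position.
- bot.current_eef_rot(): TCP orientation.
- bot.current_wrist_force(): force on the tool from outside, world axes, zero at the start.
- bot.current_ft_torque(): the same for the moment, N m.
- bot.current_width(): finger opening in m.
- bot.current_grasp_force(): force on a finger pad.
Only numpy, scipy, OpenCV 4.12 (cv2) and the standard library are available. Lean on these libraries where they do the work, as an engineer would, in place of code of your own. Each camera call takes 0.05 s, during which the arm holds its last target. There are 200 camera calls.

TASK

Hold the dock's spring gate up by pressing its long yellow treadle down with one fingertip and, while it is held, use the other finger to push the rack of green boards by its orange back plate along the chute, under the red gate blade, until its nose rests fully home against the black end stop. Keep the treadle pressed until all the boards are past, so that the blade never touches the rack, then let go so that the gate drops shut behind the boards, and come clear. Only push and press: do not lift or tip the rack, and leave everything else on the bench where it is.

Things in the scene. Friction and masses are not known exactly. Their poses are not given: they have to be found in the camera images.
- dock: fixed loading dock with a straight open-topped chute. Origin: on the table under the chute's centre line, right below the gate blade. x = push direction, +y = treadle side, z up. In mm: chute floor at z 8, inside y -32 to 32, walls 6 thick with tops at z 25, from x -280 to 92. Base plate x -285 to 115, y -105 to 95, z 0 to 8. Black end stop: face at x 92, top at z 50
- dock_stop (a point): middle of the end stop's face (dock x 92, z 36 mm), against which the rack's nose must rest; the rack's origin is then at dock x 22 mm
- rack: loose rack in the chute, 0.18-0.35 kg, x axis along the dock's x, origin at the centre of its underside. In mm: blue tray 140 x 60 x 6; boards and end panels fill x -2 to 70, tops at z 46; bare low tray x -62 to -2 (the gate drops over this part); orange push plate at x -70 to -62, y -28 to 28, top at z 57. Starts with its nose 35 to 75 short of the gate
- rack_nose (a point): middle of the rack's front face (rack x 70 mm)
- rack_tail (a point): rear face of the blue panel behind the last board (rack x -2 mm); the boards are past the gate when this point is beyond dock x 2.5 mm
- rack_push (a point): centre of the rear face of the orange push plate (rack x -70 mm, 30 mm above the rack's underside), where to push
- gate: spring gate: red blade and yellow treadle, one rigid part turning on a 10 mm axle along the dock's x at dock y 44, z 45 mm; origin on the axle beside the blade. The lean of its z axis to the treadle side is the opening angle: 0 shut, 0.7 rad fully open; from 0.45 up the blade clears the boards. About 2 N on the treadle starts it, about 5 N holds it open. The rack cannot push it open
- treadle_mid (a point): middle of the treadle's top face, 26 mm out from the axle, dock x -135. Treadle: 210 mm long (dock x -240 to -30), 6 to 44 mm outward (+y) from the axle, 4 mm thick; its top, in line with the axle, slopes up outward 0.349 rad when shut, down 0.351 fully open (this point 54, then 36 mm above the table). Press anywhere along it; a fingertip can slide along it while pressing
- blade_edge (a point): middle of the red blade's lower edge, at dock x 0, y -12; 42 mm above the table when shut. The blade is 5 mm thick and its panel spans dock y -29 to 5. Fully open, the blade's highest corner is about 110 mm above the table
- adapter: loose bystander: small steel and brass coaxial adapter standing on end, 20 mm diameter, 40 mm high, on the dock's base plate beside the chute; origin under its centre
- stick: loose bystander: blue memory stick lying flat, 52 x 19 x 9 mm, on the dock's base plate beside the chute; origin under its blue part
- testbox: loose bystander: grey enclosure with clear lid and two steel sockets, 120 x 80 x 55 mm; origin under its centre
- meter: loose bystander: yellow hand-held meter lying on its back, 150 x 75 x 40 mm; origin under its centre
- mug: loose bystander: blue mug, 80 mm across, 90 mm high; origin under its centre
- driver: loose bystander: screwdriver with red handle, lying; origin under its middle
- jar: loose bystander: small jar, 48 mm across, 60 mm high; origin under its centre
Mind the look-alikes: they are no part of the job. What is shaped like the rack but turquoise is not meant.

How it is judged:
By the outcome, as a careful person would: the job done as asked, in the order asked, and still so for the second after the job is handed in, with the robot touching nothing.
It also fails if it takes over 34 s, if anything falls off the work surface, if the arm or the gripper's body presses on something with over 40 N, if the wrist force passes 120 N, or if a joint passes its speed limit or range.

## Working session

There is one attempt and no reset: what is moved stays moved. The work goes in short steps, each a Python script; the robot and the scene stay as the last script left them, time stands still between calls to the robot, and variables do not carry over. Pictures are saved under pics/ and viewed, at most 10 in all, crops included, and the job is handed in when it is done.

```bash
ls; mkdir -p pics; python3 - <<'E'
from rig import bot
import cv2,numpy as np
for n in("side","top"):
    im=bot.capture(n); cv2.imwrite(f"pics/{n}0.png",im[:,:,::-1]); m=bot.camera_model(n); print(n,m)
E
```

```text
pics
side {'fov_y': 52.535108211072924, 'cx': 263.4646158050659, 'cy': 191.3855128768456, 'R': array([[-0.94875065, -0.31562153, -0.01597667],
       [-0.23597648,  0.74115381, -0.62849513],
       [ 0.21020776, -0.59251505, -0.77764941]]), 't': array([0.52682444, 0.19998787, 0.96165389])}
top {'fov_y': 57.7533481582354, 'cx': 251.73779471113772, 'cy': 187.32650688063646, 'R': array([[ 0.00915929, -0.99995001, -0.00401167],
       [-0.9903543 , -0.00851657, -0.13829615],
       [ 0.13825507,  0.00523967, -0.9903828 ]]), 't': array([-0.00813459,  0.55940697,  0.97877752])}
```

View pics/side0.png

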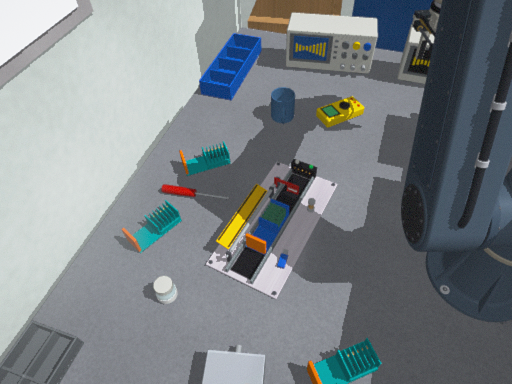

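View pics/top0.png

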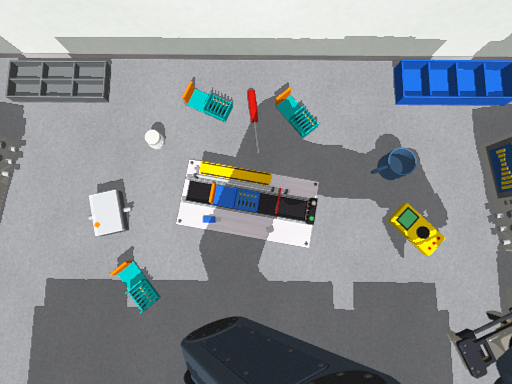

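The rack is the piece in the dock's chute: orange plate at top (212,193) and side (256,243). The three turquoise ones, at top (208,102), (297,112) and (138,285), lie loose on the bench, so they are decoys. I'll confirm this in one enlarged crop.

```bash
python3 - <<'E'
import cv2,numpy as np
a=cv2.imread("pics/top0.png")[145:260,165:335]; b=cv2.imread("pics/side0.png")[150:305,200:345]
a=cv2.resize(a,(800,541)[:2] if 0 else (444,300),interpolation=cv2.INTER_CUBIC)
b=cv2.resize(b,(290*600//310*1,600),interpolation=cv2.INTER_CUBIC)
a=cv2.resize(a,(800,541),interpolation=cv2.INTER_CUBIC)
cv2.imwrite("pics/topc.png",a);cv2.imwrite("pics/sidec.png",b);print(b.shape)
E
```

```text
(600, 561, 3)
```

View pics/topc.png

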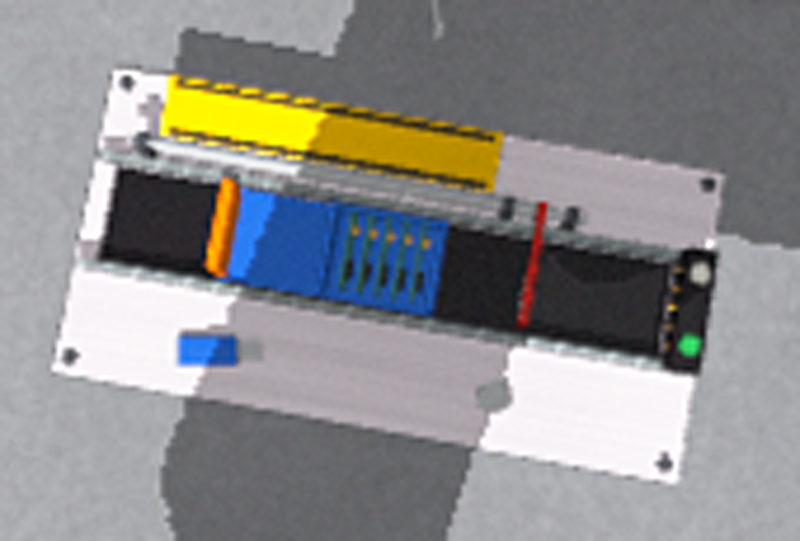

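View pics/sidec.png

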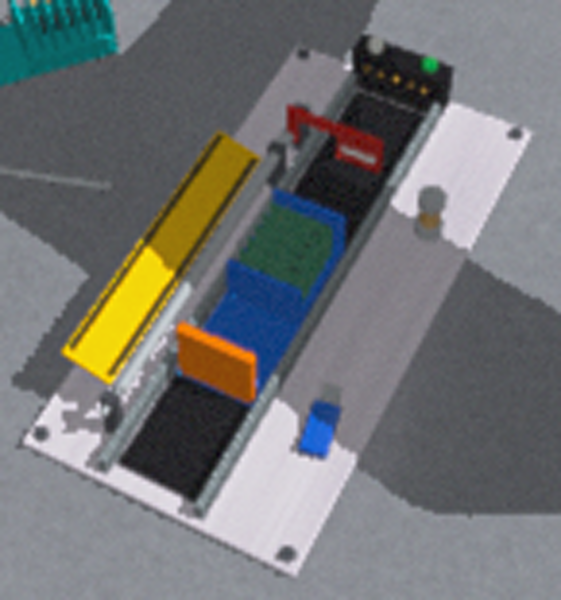

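The crops show the rack with green boards, a blue tray and an orange plate (top crop about (222,228)), with the red blade at (534,265) and the black stop at (690,310). The treadle lies on the upper side. I'll fit the dock pose by triangulating the base-plate corners in both views, and find the orange plate the same way.

```bash
cat > h.py <<'E'
import numpy as np,cv2
from rig import bot
def P(n):
    m=bot.camera_model(n); f=192/np.tan(np.radians(m["fov_y"])/2)
    return np.array([[f,0,m["cx"]],[0,f,m["cy"]],[0,0,1]])@np.c_[m["R"],m["t"]]
PT,PS=P("top"),P("side")
def tri(a,b):
    X=cv2.triangulatePoints(PT,PS,np.array(a,float).T,np.array(b,float).T); return (X[:3]/X[3]).T
def plane(Pm,uv,z):
    out=[]
    for u in np.atleast_2d(np.array(uv,float)):
        H=np.c_[Pm[:,0],Pm[:,1],Pm[:,2]*z+Pm[:,3]]; q=np.linalg.solve(H,[*u,1]); out.append(q[:2]/q[2])
    return np.array(out)
def tc(p): return (np.array(p)+.5)/4.706-.5+[165,145]
def sc(p): return (np.array(p)+.5)/3.87-.5+[200,150]
def fit(M,W):
    # 2D rigid M->W
    a,b=M-M.mean(0),W-W.mean(0); th=np.arctan2((a[:,0]*b[:,1]-a[:,1]*b[:,0]).sum(),(a*b).sum())
    R=np.array([[np.cos(th),-np.sin(th)],[np.sin(th),np.cos(th)]]); t=W.mean(0)-R@M.mean(0)
    return th,t,np.linalg.norm(M@R.T+t-W,axis=1)
E
python3 - <<'E'
from h import *
T=tc([[110,68],[722,174],[680,484],[53,373]]); S=sc([[22,440],[300,45],[533,130],[297,577]])
X=tri(T,S); print(X.round(4))
M=np.array([[-.285,.095],[.115,.095],[.115,-.105],[-.285,-.105]])
for W in (X[:,:2],plane(PT,T,.008),plane(PS,S,.008)): print(fit(M,W))
th,t,_=fit(M,X[:,:2]); R=np.array([[np.cos(th),-np.sin(th)],[np.sin(th),np.cos(th)]])
for nm,a,b in (("orange",[[238,180],[222,276]],[[178,328],[255,372]]),("blade top",[[546,204],[528,326]],[[290,107],[382,138]]),
  ("treadle outer back/front, inner front,back",[[172,76],[502,132],[494,190],[163,135]],[[64,352],[220,132],[260,158],[108,382]])):
    Y=tri(tc(a),sc(b)); print(nm,np.c_[(Y[:,:2]-t)@R,Y[:,2]].round(4).tolist())
E
```

```text
[[ 0.6462  0.1906  0.0145]
 [ 0.5803 -0.2029  0.0091]
 [ 0.3856 -0.1735  0.0071]
 [ 0.4507  0.2215  0.0066]]
(np.float64(-1.7330588133745455), array([ 0.50689728, -0.07577997]), array([0.00071634, 0.0024112 , 0.00151344, 0.00164856]))
(np.float64(-1.7325873965615448), array([ 0.50900947, -0.07531118]), array([0.00160792, 0.00178623, 0.00137415, 0.00170261]))
(np.float64(-1.7380742318524065), array([ 0.50569943, -0.07648281]), array([0.00118232, 0.00234788, 0.0017151 , 0.00042687]))
orange [[-0.1856, 0.0321, 0.0534], [-0.1862, -0.0257, 0.0426]]
blade top [[0.002, 0.0458, 0.0729], [0.0024, -0.027, 0.0771]]
treadle outer back/front, inner front,back [[-0.2369, 0.0876, 0.0572], [-0.0305, 0.0863, 0.0582], [-0.0296, 0.0534, 0.0457], [-0.2379, 0.0536, 0.0468]]
```

```bash
cat >> h.py <<'E'
th=-1.7335; t0=np.array([.5075,-.0757]); Rd=np.array([[np.cos(th),-np.sin(th)],[np.sin(th),np.cos(th)]])
def w(x,y,z): return [*(t0+Rd@[x,y]),z]
def toD(W): return (np.asarray(W)[...,:2]-t0)@Rd
PHI=np.radians(14)
def rot(phi): return [np.pi,0,th+np.pi/2+phi+np.pi/2-np.pi*(1)]
E
python3 - <<'E'
from h import *
im=cv2.imread("pics/top0.png"); hsv=cv2.cvtColor(im,cv2.COLOR_BGR2HSV)
m=cv2.inRange(hsv,(5,150,120),(20,255,255)); m[:150]=0;m[220:]=0;m[:,:200]=0;m[:,225:]=0
for v in range(150,220):
    u=np.where(m[v])[0]
    if len(u): print(v,u.min(),u.max(),toD(plane(PT,[u.min()-.5,v],.065)).round(4)[0],toD(plane(PT,[u.max()+.5,v],.065)).round(4)[0])
p=w(-.2178,.034,.2); print(bot.current_eef_rot(),rot(PHI),bot.ik(p,rot(PHI)),bot.current_time_s())
bot.reach(p,rot(PHI)); bot.move_linear(w(-.2178,.034,.095)); print(bot.current_tcp_pos(),bot.current_width(),bot.current_time_s())
for n in("side","top"): cv2.imwrite(f"pics/{n}1.png",bot.capture(n)[:,:,::-1])
a=cv2.imread("pics/top1.png")[110:260,130:330]; b=cv2.imread("pics/side1.png")[120:320,180:350]
cv2.imwrite("pics/h1.png",np.hstack([cv2.resize(a,(400,300),interpolation=2),cv2.resize(b,(400,470),interpolation=2)[:300]]) if 0 else np.hstack([cv2.resize(a,(440,330),interpolation=2),cv2.resize(b,(280,330),interpolation=2)]))
E
```

```text
163 204 206 [-0.2281  0.0819] [-0.2196  0.0834]
164 210 211 [-0.2105  0.082 ] [-0.2049  0.0829]
165 217 217 [-0.1901  0.0825] [-0.1873  0.083 ]
166 222 223 [-0.1754  0.0821] [-0.1698  0.0831]
174 209 209 [-0.2079  0.0528] [-0.2051  0.0533]
183 212 214 [-0.1945  0.0287] [-0.1861  0.0301]
184 212 214 [-0.194   0.0258] [-0.1856  0.0273]
185 212 215 [-0.1935  0.023 ] [-0.1822  0.0249]
186 211 215 [-0.1957  0.0197] [-0.1817  0.0221]
187 211 215 [-0.1952  0.0168] [-0.1811  0.0193]
188 211 215 [-0.1947  0.014 ] [-0.1806  0.0164]
189 211 214 [-0.1941  0.0112] [-0.1829  0.0131]
190 211 214 [-0.1936  0.0084] [-0.1824  0.0103]
191 210 214 [-0.1958  0.0051] [-0.1818  0.0075]
192 210 214 [-0.1953  0.0023] [-0.1813  0.0047]
193 210 214 [-0.1948 -0.0006] [-0.1808  0.0019]
194 210 213 [-0.1942 -0.0034] [-0.183  -0.0014]
195 210 213 [-0.1937 -0.0062] [-0.1825 -0.0042]
196 209 213 [-0.196  -0.0095] [-0.182  -0.0071]
197 209 213 [-0.1954 -0.0123] [-0.1814 -0.0099]
198 211 213 [-0.1893 -0.0141] [-0.1809 -0.0127]
199 209 213 [-0.1943 -0.0179] [-0.1804 -0.0155]
200 209 212 [-0.1938 -0.0207] [-0.1826 -0.0187]
201 209 212 [-0.1933 -0.0235] [-0.1821 -0.0215]
202 209 212 [-0.1927 -0.0263] [-0.1816 -0.0243]
203 211 212 [-0.1866 -0.0281] [-0.181  -0.0271]
[-3.14056351e+00 -5.22069365e-05  4.20832840e-01] [3.141592653589793, 0, np.float64(-1.4891539047207938)] None 0.1Traceback (most recent call last):
  File "<stdin>", line 8, in <module>
rig.MotionError: the arm cannot take that pose within its joint ranges
```

```bash
python3 - <<'E'
from h import *
for z in(.2,.15,.095,.035):
  for ph in(-25,0,8,14,22):
    for k in(0,np.pi):
      r=rot(np.radians(ph)); r[2]+=k; q=bot.ik(w(-.215,.032,z),r); q2=bot.ik(w(-.08,.035,z),r)
      print(z,ph,round(r[2],2),None if q is None else np.round(q,2),None if q2 is None else np.round(q2,2))
E
```

```text
0.2 -25 -2.17 [ 0.15  0.44  1.57  0.    1.13 -2.4 ] [-0.09  0.38  1.66  0.    1.1  -2.63]
0.2 -25 0.97 [ 0.15  0.44  1.57 -0.    1.13  0.74] [-0.09  0.38  1.66 -0.    1.1   0.51]
0.2 0 -1.73 [ 0.15  0.44  1.57  0.    1.13 -2.83] None
0.2 0 1.41 [ 0.15  0.44  1.57 -0.    1.13  0.31] [-0.09  0.38  1.66 -0.    1.1   0.07]
0.2 8 -1.59 None None
0.2 8 1.55 [ 0.15  0.44  1.57 -0.    1.13  0.17] [-0.09  0.38  1.66 -0.    1.1  -0.07]
0.2 14 -1.49 None None
0.2 14 1.65 [ 0.15  0.44  1.57 -0.    1.13  0.06] [-0.09  0.38  1.66 -0.    1.1  -0.17]
0.2 22 -1.35 None [-0.09  0.38  1.66 -0.    1.1   2.83]
0.2 22 1.79 [ 0.15  0.44  1.57 -0.    1.13 -0.08] [-0.09  0.38  1.66  0.    1.1  -0.31]
0.15 -25 -2.17 [ 0.15  0.5   1.61  0.    1.03 -2.4 ] [-0.09  0.44  1.71  0.    1.   -2.63]
0.15 -25 0.97 [ 0.15  0.5   1.61 -0.    1.03  0.74] [-0.09  0.44  1.71 -0.    1.    0.51]
0.15 0 -1.73 [ 0.15  0.5   1.61  0.    1.03 -2.83] None
0.15 0 1.41 [ 0.15  0.5   1.61 -0.    1.03  0.31] [-0.09  0.44  1.71 -0.    1.    0.07]
0.15 8 -1.59 None None
0.15 8 1.55 [ 0.15  0.5   1.61 -0.    1.03  0.17] [-0.09  0.44  1.7
[... 989 characters left out ...]
5 -25 -2.17 [ 0.15  0.66  1.67  0.    0.81 -2.4 ] [-0.09  0.61  1.77 -0.    0.76 -2.63]
0.035 -25 0.97 [ 0.15  0.66  1.67 -0.    0.81  0.74] [-0.09  0.61  1.77 -0.    0.76  0.51]
0.035 0 -1.73 [ 0.15  0.66  1.67 -0.    0.81 -2.83] None
0.035 0 1.41 [ 0.15  0.66  1.67 -0.    0.81  0.31] [-0.09  0.61  1.77 -0.    0.76  0.07]
0.035 8 -1.59 None None
0.035 8 1.55 [ 0.15  0.66  1.67 -0.    0.81  0.17] [-0.09  0.61  1.77 -0.    0.76 -0.07]
0.035 14 -1.49 None None
0.035 14 1.65 [ 0.15  0.66  1.67 -0.    0.81  0.06] [-0.09  0.61  1.77 -0.    0.76 -0.17]
0.035 22 -1.35 None [-0.09  0.61  1.77 -0.    0.76  2.83]
0.035 22 1.79 [ 0.15  0.66  1.67 -0.    0.81 -0.08] [-0.09  0.61  1.77 -0.    0.76 -0.31]
```

```bash
sed -i 's/-np.pi\*(1)//' h.py; python3 - <<'E'
from h import *
r=rot(np.radians(8)); bot.reach(w(-.216,.032,.2),r); bot.move_linear(w(-.216,.032,.09)); 
print(toD(bot.current_tcp_pos()),bot.current_tcp_pos(),bot.current_eef_rot(),bot.current_width(),bot.current_wrist_force(),bot.current_time_s())
for n in("side","top"): cv2.imwrite(f"pics/{n}1.png",bot.capture(n)[:,:,::-1])
a=cv2.imread("pics/top1.png")[130:250,150:300]; b=cv2.imread("pics/side1.png")[140:300,190:330]
cv2.imwrite("pics/h1.png",np.hstack([cv2.resize(a,(400,320),interpolation=2),cv2.resize(b,(400,457),interpolation=2)[-320:]]))
E
```

```text
[-0.21608983  0.03256115] [0.57463481 0.13226144 0.09085673] [ 3.14025437e+00 -2.36150892e-04  1.54754951e+00] 0.09300232662609703 [-0.39351552 -0.19324215  0.73068404] 3.55
```

View pics/h1.png

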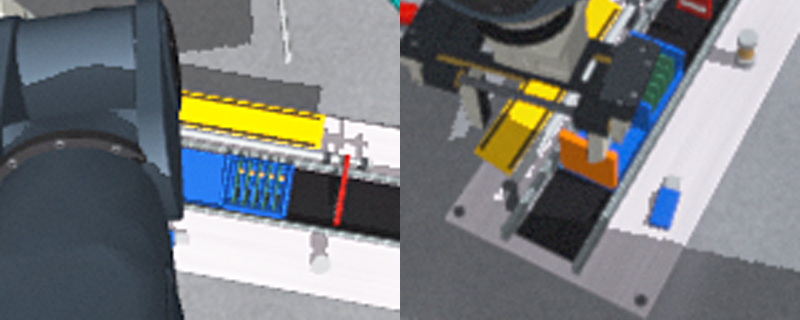

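The top view is hidden by the arm. In the side view the pusher tip is near (259,244) and the presser tip near (214,233). I'll cast those rays at tip height.

```bash
python3 - <<'E'
from h import *
print(toD(plane(PS,[[259.5,244.6],[214.5,233.5]],.0905)))
b=cv2.imread("pics/side1.png")[185:260,195:295]
cv2.imwrite("pics/h2.png",cv2.resize(b,(800,600),interpolation=2))
E
```

```text
[[-0.21497852 -0.02584324]
 [-0.23720392  0.08531952]]
```

View pics/h2.png

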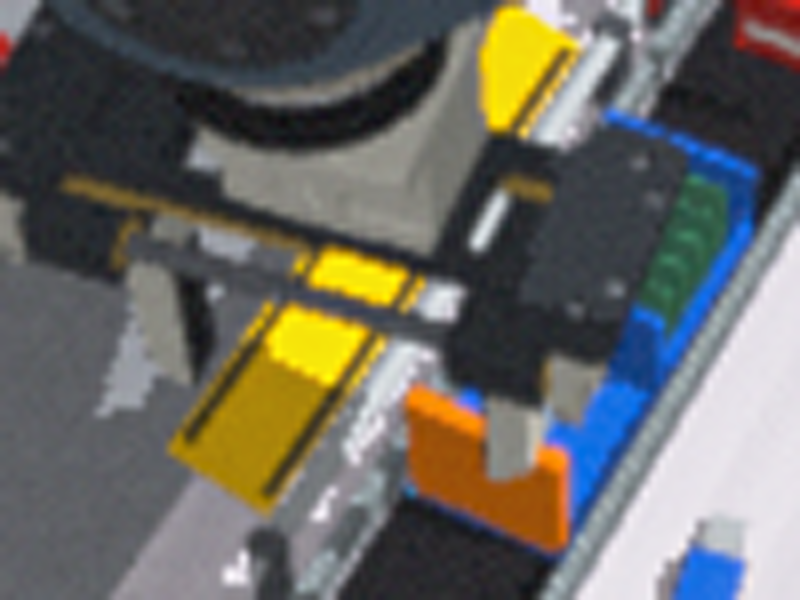

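The tips sit where planned: pusher at dock (-0.215,-0.026), behind the plate, and presser at about y 0.085 centre with its inner edge at about 0.077 over the treadle. Next I press down.

```bash
python3 - <<'E'
from h import *
print(bot.current_wrist_force())
h=bot.move_linear(w(-.216,.032,.060),feed=.06,until_force=8); print(h,bot.current_tcp_pos()[2],bot.current_wrist_force())
if not h:
  for z in(.050,.043,.038,.034):
    h=bot.move_linear(w(-.216,.032,z),feed=.04,until_force=12); print(h,bot.current_tcp_pos()[2],bot.current_wrist_force(),bot.current_ft_torque())
    if h:break
print(bot.current_time_s())
for n in("side","top"): cv2.imwrite(f"pics/{n}2.png",bot.capture(n)[:,:,::-1])
b=cv2.imread("pics/side2.png")[170:265,190:310];a=cv2.imread("pics/top2.png")[150:240,210:330]
cv2.imwrite("pics/h3.png",np.hstack([cv2.resize(b,(480,380),interpolation=2),cv2.resize(a,(320,240),interpolation=2).repeat(1,0) if 0 else cv2.copyMakeBorder(cv2.resize(a,(320,240),interpolation=2),0,140,0,0,0)]))
E
```

```text
[-0.12304163  0.29326734  0.34647403]
False 0.059892294548346575 [0.93639138 0.08316981 0.48472757]
False 0.04983238769216457 [-0.31017681  0.0584385   1.07530847] [-0.02606258 -0.0519171  -0.03799139]
False 0.042853809862689426 [ 0.6562078  -0.59411006  1.72053351] [-0.06765111 -0.26976016 -0.0731646 ]
False 0.03783674003461924 [0.79204294 0.3761105  2.05810393] [ 0.07998493 -0.18248972 -0.00547529]
False 0.033848829551304485 [1.25612859 1.24890196 3.29004329] [ 0.20354507 -0.30956551  0.09569036]
5.55
```

View pics/h3.png

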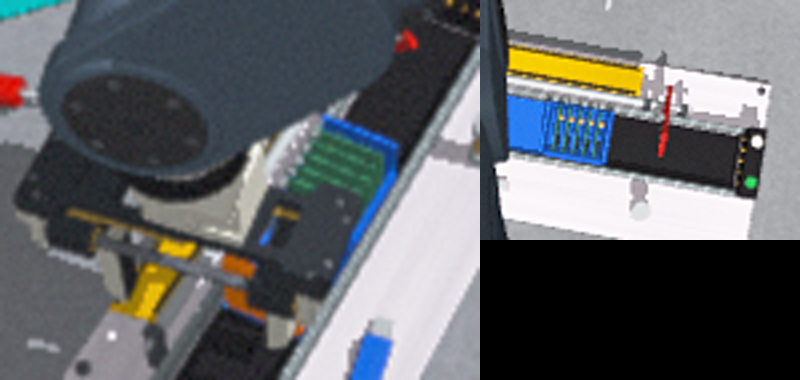

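```bash
cat >> h.py <<'E'
def gate_angle(im,n="top"):
    """lowest red pixel of blade in top image vs. lower far blade corner at each angle"""
    hsv=cv2.cvtColor(im,cv2.COLOR_RGB2HSV); m=cv2.inRange(hsv,(0,140,70),(6,255,255))|cv2.inRange(hsv,(172,140,70),(180,255,255))
    m[:170]=0;m[230:]=0;m[:,:265]=0;m[:,295:]=0
    v,u=np.where(m>0); 
    if len(v)<5: return None
    vm=v.max()+.5; A=np.linspace(0,.75,76); best=[]
    for a in A:
        q=PT@[*w(0,.044-.073*np.cos(a)-.003*np.sin(a),.045+.073*np.sin(a)-.003*np.cos(a)),1]; best.append(q[1]/q[2]-vm)
    return A[np.argmin(np.abs(best))],vm,np.round(best[::15],1)
E
python3 - <<'E'
from h import *
for f in("top0","top1","top2"): print(gate_angle(cv2.imread(f"pics/{f}.png")[:,:,::-1]))
f0=bot.current_wrist_force()
for z in(.032,.030,.0285):
    h=bot.move_linear(w(-.216,.032,z),feed=.02,until_force=8); print(h,bot.current_tcp_pos()[2],bot.current_wrist_force(),gate_angle(bot.capture("top")))
    if h: break
E
```

```text
(np.float64(0.33), np.float64(213.5), array([ 1.6,  1.2,  0.3, -1.2, -3.3, -5.8]))
(np.float64(0.19), np.float64(214.5), array([ 0.6,  0.2, -0.7, -2.2, -4.3, -6.8]))
(np.float64(0.7000000000000001), np.float64(208.5), array([ 6.6,  6.2,  5.3,  3.8,  1.7, -0.8]))
False 0.03262900547027334 [-2.33201832  0.20062514  9.64862823] (np.float64(0.75), np.float64(207.5), array([7.6, 7.2, 6.3, 4.8, 2.7, 0.2]))
False 0.03173221963375415 [-7.68916617 -0.32220194 21.97637637] (np.float64(0.75), np.float64(207.5), array([7.6, 7.2, 6.3, 4.8, 2.7, 0.2]))
False 0.031045437712065645 [-10.46504347  -0.64840258  30.01632577] (np.float64(0.75), np.float64(207.5), array([7.6, 7.2, 6.3, 4.8, 2.7, 0.2]))
```

The hard stop is at z ≈ 33.5 mm and the gate reads about 0.7 rad, fully open. I'll ease off to z ≈ 33 mm and start pushing.

```bash
python3 - <<'E'
from h import *
bot.move_linear(w(-.216,.032,.0332),feed=.03); print(bot.current_tcp_pos()[2],bot.current_wrist_force())
for x in(-.195,-.17,-.145):
    h=bot.move_linear(w(x,.032,.0332),feed=.05,until_force=15)
    print(x,h,toD(bot.current_tcp_pos()),bot.current_tcp_pos()[2],Rd.T@bot.current_wrist_force()[:2],bot.current_wrist_force()[2],gate_angle(bot.capture("top"))[:2])
    if h: break
print(bot.current_time_s())
for n in("side","top"): cv2.imwrite(f"pics/{n}3.png",bot.capture(n)[:,:,::-1])
b=cv2.imread("pics/side3.png")[170:265,190:310];a=cv2.imread("pics/top3.png")[150:240,210:330]
cv2.imwrite("pics/h4.png",np.hstack([cv2.resize(b,(400,316),interpolation=2),cv2.resize(a,(400,316),interpolation=2)]))
E
```

```text
0.03328472047689282 [1.96907957 0.93554697 2.09401552]
-0.195 False [-0.19446191  0.03196114] 0.03310656474419964 [1.90960763 1.56590707] 3.7928812887741588 (np.float64(0.75), np.float64(207.5))
-0.17 False [-0.16974484  0.03191628] 0.033156043093246206 [0.87247598 1.07119982] 3.685642860581276 (np.float64(0.75), np.float64(207.5))
-0.145 False [-0.14469395  0.03198503] 0.03314497717674874 [1.12833996 0.54224381] 3.9904818765283805 (np.float64(0.75), np.float64(207.5))
8.875
```

View pics/h4.png

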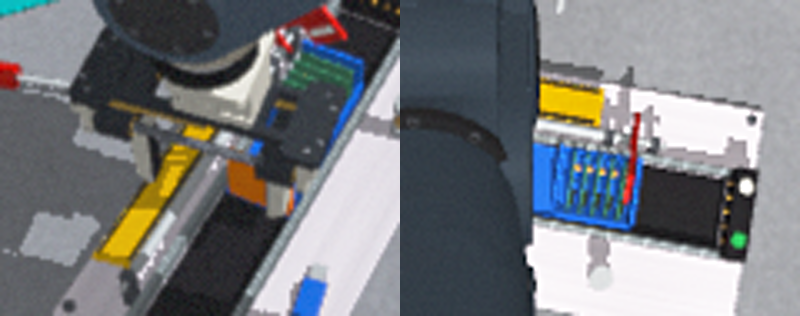

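The pictures show the rack moving straight, the nose just under the raised blade (top crop (632,190)), and the pusher still on the orange plate. I'll continue to the stop.

```bash
python3 - <<'E'
from h import *
for x,fd in((-.12,.05),(-.095,.05),(-.075,.05),(-.052,.025)):
    h=bot.move_linear(w(x,.032,.0332),feed=fd,until_force=10)
    print(x,h,toD(bot.current_tcp_pos()),bot.current_tcp_pos()[2],Rd.T@bot.current_wrist_force()[:2],bot.current_wrist_force()[2],gate_angle(bot.capture("top")))
    if h: break
print(bot.current_time_s())
for n in("side","top"): cv2.imwrite(f"pics/{n}4.png",bot.capture(n)[:,:,::-1])
b=cv2.imread("pics/side4.png")[160:255,210:330];a=cv2.imread("pics/top4.png")[150:240,230:350]
cv2.imwrite("pics/h5.png",np.hstack([cv2.resize(b,(400,316),interpolation=2),cv2.resize(a,(400,316),interpolation=2)]))
E
```

```text
-0.12 False [-0.11960302  0.03197693] 0.033190982915203476 [1.6215404  0.51692132] 4.341604314034967 (np.float64(0.75), np.float64(207.5), array([7.6, 7.2, 6.3, 4.8, 2.7, 0.2]))
-0.095 False [-0.09453448  0.03195398] 0.03316121289892819 [2.14795146 1.18313816] 2.2018714074836936 (np.float64(0.75), np.float64(207.5), array([7.6, 7.2, 6.3, 4.8, 2.7, 0.2]))
-0.075 False [-0.07444911  0.03200712] 0.0331824226882427 [1.18589935 0.00649977] 2.9076908490236457 None
-0.052 True [-0.06431871  0.03203773] 0.0332266972359854 [-2.46164103  0.82275136] 2.8408046119319406 None
11.575
```

View pics/h5.png

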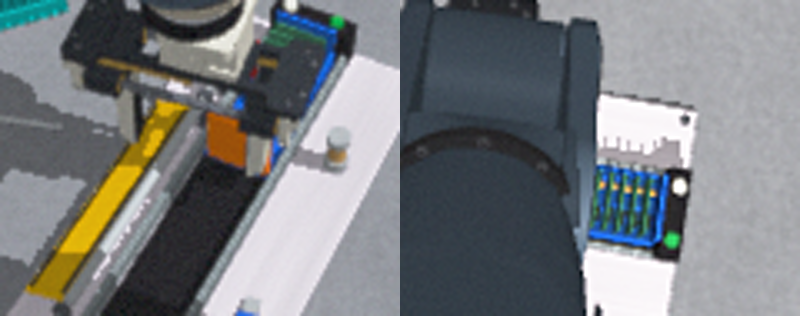

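The push ended on contact at the predicted position, and the nose is at the black stop (top crop (665,205)). I'll press once more to seat it, back off with the treadle still held, then lift.

```bash
python3 - <<'E'
from h import *
h=bot.move_linear(w(-.060,.032,.0332),feed=.02,until_force=12); print(h,toD(bot.current_tcp_pos()),Rd.T@bot.current_wrist_force()[:2]); bot.sleep(.2)
bot.move_linear(w(-.074,.032,.0332),feed=.03)
bot.move_linear(w(-.074,.032,.10),feed=.06)
bot.move_linear(w(-.074,.032,.2),feed=.15)
bot.reach([.4,.35,.3],bot.current_eef_rot()); print(bot.current_time_s())
for n in("side","top"): cv2.imwrite(f"pics/{n}5.png",bot.capture(n)[:,:,::-1])
b=cv2.imread("pics/side5.png")[150:300,200:350];a=cv2.imread("pics/top5.png")[145:255,170:330]
cv2.imwrite("pics/h6.png",np.hstack([cv2.resize(b,(340,340),interpolation=2),cv2.resize(a,(460,340)[:2],interpolation=2)]))
im=cv2.imread("pics/top5.png"); hsv=cv2.cvtColor(im,cv2.COLOR_BGR2HSV)
m=cv2.inRange(hsv,(5,150,120),(20,255,255))
for v in range(186,220,3):
    u=np.where(m[v,235:262])[0]+235
    if len(u): print(toD(plane(PT,[u.min()-.5,v],.065)).round(4)[0])
E
```

```text
True [-0.06421231  0.03214195] [-4.89240866 -0.69916197]
16.125
[-0.0496  0.0101]
[-0.0481  0.0017]
[-0.0495 -0.0072]
[-0.0481 -0.0156]
[-0.0494 -0.0244]
```

View pics/h6.png

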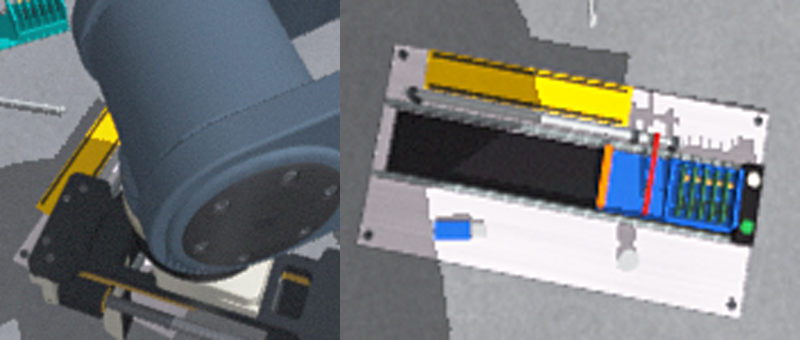

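The rack is home: the plate's rear face is at about -48.9 mm against a nominal -48, and square. The blade is shut over the bare tray behind the boards, the adapter and stick haven't moved, and the arm is clear.

```bash
python3 -c "
from rig import bot
print(bot.job_done())"
```

```text
the job is handed in; nothing more can be done
None
```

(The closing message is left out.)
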